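Re-rack the ink bottles by height

ROBOT

A 6-joint arm with a two-finger parallel gripper is mounted at the origin on the work surface. World frame = base frame: x ahead of the robot, y to its left, z up, the work surface at z = 0. Lengths are in m, angles in degrees, forces in N, time in s.
With the tool pointing down it reaches from about 0.4 to 0.825 m from the base axis. Payload 7 kg.
Tool frame: the origin (TCP) lies midway between the tips of the shut fingers; the grasp point (between the pads) lies 19 mm behind it; z points along the fingers, y is the line along which they close (so a half turn about z gives the same grasp; the last joint's range is limited). The gripper opens to 88 mm and grips with 3 to 60 N. Pads are 19 mm wide; open, the fingers measure 130 mm over their backs; the gripper's body (78 mm by 193 mm) begins 47 mm behind the grasp point.
Start: joints at [82.282, 20.546, 0.682, 0, -70.136, -16.507], TCP at [0.277, 0.616, 0.227] pointing down, gripper open.
Joint ranges: [-176.03, 176.03], [-82.01, 121.73], [-58.28, 71.71], [-173.87, 95.51], [-174.79, -0.11], [-173.66, 173.66]. Speed limits (degrees/s): [136.94, 136.94, 172.46, 180, 180, 180].

INTERFACE

Orientations are given as [roll, pitch, yaw] about the fixed x, y, z axes, in that order (R = Rz(yaw) Ry(pitch) Rx(roll)).
In Python, from plant import r gives the robot as it stands.
- The arm moves only by the tool carry_out, never from a script. Its argument "deltas" is a list of rows, each a list of 3 entries, a list of its own where there are three numbers: the opening, from 0 (shut) to 1 (fully open), then the shift along the tool's x, y, z in mm, then the turn, a rotation vector about the tool's x, y, z in rad. In form: [[gripper, [tx, ty, tz], [rx, ry, rz]], ...]. A call has 1 to 12 rows; each row is the pose to reach, as a shift and turn from the pose commanded when the call began, along the tool's axes at that moment; what a row does not reach only later rows make up. A row lasts 1/10 s, in which the tool goes at most 50 mm and 8.59 degrees, less where a joint would pass 70% of its speed; a pose out of reach is approached as far as the arm can. A call with a gripper value outside its range is refused whole. The fingers move at their own pace and stop on an object; "squeeze" is the grip in N (left out, the last holds). Time passes only in rows, so rows that repeat a pose let the fingers close. It gives the time, the measured TCP pose, the force, the opening and the grip force at its end, in the units of the state.
- r.get_state(): the state, without advancing time (a new reading comes with each control period).
- r.capture(name): name is "scene" or "side" or "wrist"; returns (picture, depth): 480x640x3 uint8, red, green, blue; 480x640 float32, m along the optical axis (not along the pixel's ray), 0 where there is no reading.
- r.get_calibration(name): a dict with "fov_y" (degrees; the focal length in pixels is half the picture's height over the tangent of half this angle, whatever the lens; pixels are square), "cx", "cy" (the principal point, pixels), "distortion" ([k1, k2, p1, p2, k3] as OpenCV has them; the pictures are not rectified), "view" (4x4, takes a point from world to camera coordinates). Camera axes: x right, y down, z forward; pixel columns grow to the right and rows downward; lengths in m; the calibration is good to about 2 mm. A picture is of the moment at which its call begins: read the wrist's pose just before it. get_calibration takes no time and is no camera call; for the wrist camera it gives the pose at the moment of the call.
- r.close_job(): hands the job in; it is judged then, once.
The state is a dict: "time_s": time; "joints": joint angles; "qd": joint speeds; "joint_torque": joint torques, N m; "tcp_pos": TCP position; "eef_rot": TCP orientation; "contact_force": force on the tool from outside, world axes, zero at the start; "moment": the same for the moment, N m; "gripper_width": finger opening in m; "gripper_force": force on a finger pad.
Only numpy, scipy, OpenCV 4.12 (cv2) and the standard library are available. Lean on these libraries where they do the work, as an engineer would, in place of code of your own. Each camera call takes 0.05 s, during which the arm holds its last target. There are 200 camera calls.

TASK

Move the four ink bottles from the wooden rack to the aluminium rack, one to a bay, in order of height: the tallest in the bay next to the black loupe, then each shorter one in turn, the shortest at the other end. Stand each bottle upright on the floor of its bay; set them down rather than dropping them, do not knock any over, and do not disturb the pen lying on the paper.

Things in the scene. Friction and masses are not known exactly. Their poses are not given: they have to be found in the camera images.
- bottle_tall: The tallest, 84 mm high, 105 to 175 g: octagonal body 42 mm across the flats (flats face its x and y), 66 mm high, cap 30 mm across. Dark ink bottle with paper label and narrower black cap, standing loose and upright in a bay of the wooden rack. Origin at the centre of its underside, z up.
- bottle_round: The second tallest, 70 mm high, 110 to 190 g: round body 50 mm in diameter, 53 mm high, cap 38 mm across. Dark ink bottle with paper label and narrower black cap, standing loose and upright in a bay of the wooden rack. Origin at the centre of its underside, z up.
- bottle_square: The third, 56 mm high, 75 to 125 g: square body 44 x 44 mm (sides along its x and y), 41 mm high, cap 28 mm across. Dark ink bottle with paper label and narrower black cap, standing loose and upright in a bay of the wooden rack. Origin at the centre of its underside, z up.
- bottle_tiny: The shortest, 42 mm high, 37 to 63 g: round body 36 mm in diameter, 30 mm high, cap 26 mm across. Dark ink bottle with paper label and narrower black cap, standing loose and upright in a bay of the wooden rack. Origin at the centre of its underside, z up.
- wood_rack: Wooden rack of the same shape and size as metal_rack, same frame, fixed at a small yaw. At the start it holds the four bottles, in any order, near its bay centres. A steel tin (14 mm high) and a white eraser (12 mm) are fixed on its end platforms, 175 mm from its centre.
- metal_rack: Aluminium rack, fixed at a small yaw, empty: board 80 (x) x 396 (y) x 10 mm, origin at its underside's centre, on the bench. Four bays 70 (x) x 68 (y) mm, centres at own x = 0, y = -114, -38, 38, 114 mm, floors 10 mm above origin; dividers 8 wide, 6 high, lips front and back 5 high. Loupe on one end, brass dish 14 mm high on the other. It may be the nearer or farther rack.
- loupe: Black loupe (eyeglass), an upright waisted barrel 34 mm in diameter and 50 mm high, fixed on one end of the aluminium rack (either end, it varies), 61 mm from the centre of the nearest bay. Origin at the centre of its underside.
- pen: Bystander: a fountain pen, 136 mm long and 13 mm thick, lying on a sheet of paper to the left of the racks. Origin at the underside of its middle, x along the pen towards its nib.
Not all that is in view belongs to the job. What is shaped like the bottle_tall but blue or pink is not meant.

How it is judged (in metres and radians):
At the end, for the whole second after the job is handed in: Every bottle stands upright (within 0.1 rad) and still on a bay floor of the aluminium rack (underside within 4 mm of the floor's height), its axis within 18 mm of the centre of its bay along each of the rack's axes; counted from the loupe: tallest, second tallest, third, shortest (((y of loupe in the frame of metal_rack above 0 m and y of bottle_tall in the frame of metal_rack between 0.096 and 0.132 m and y of bottle_round in the frame of metal_rack between 0.02 and 0.056 m and y of bottle_square in the frame of metal_rack between -0.056 and -0.02 m and y of bottle_tiny in the frame of metal_rack between -0.132 and -0.096 m) or (y of loupe in the frame of metal_rack below 0 m and y of bottle_tall in the frame of metal_rack between -0.132 and -0.096 m and y of bottle_round in the frame of metal_rack between -0.056 and -0.02 m and y of bottle_square in the frame of metal_rack between 0.02 and 0.056 m and y of bottle_tiny in the frame of metal_rack between 0.096 and 0.132 m)) and x of bottle_tall in the frame of metal_rack between -0.018 and 0.018 m and height (world z) of bottle_tall between 0.006 and 0.014 m and angle between each of bottle_tall, bottle_round, bottle_square, bottle_tiny's own z axis and vertical below 0.1 rad and linear speed of each of bottle_tall, bottle_round, bottle_square, bottle_tiny below 0.02 m/s and angular speed of each of bottle_tall, bottle_round, bottle_square, bottle_tiny below 0.2 rad/s and x of bottle_round in the frame of metal_rack between -0.018 and 0.018 m and height (world z) of bottle_round between 0.006 and 0.014 m and x of bottle_square in the frame of metal_rack between -0.018 and 0.018 m and height (world z) of bottle_square between 0.006 and 0.014 m and x of bottle_tiny in the frame of metal_rack between -0.018 and 0.018 m and height (world z) of bottle_tiny between 0.006 and 0.014 m); the robot touches nothing.
It fails at once if a bottle is tipped or knocked over (tilt over 0.6 rad) (angle between any of bottle_tall, bottle_round, bottle_square, bottle_tiny's own z axis and vertical above 0.6 rad).
It fails at once if a bottle is let go in the air, with its underside more than 20 mm above the bay floors ((height (world z) of bottle_tall above 0.03 m and contact force between bottle_tall and anything else below 0.02 N) or (height (world z) of bottle_round above 0.03 m and contact force between bottle_round and anything else below 0.02 N) or (height (world z) of bottle_square above 0.03 m and contact force between bottle_square and anything else below 0.02 N) or (height (world z) of bottle_tiny above 0.03 m and contact force between bottle_tiny and anything else below 0.02 N)).
It fails at once if the pen is moved by more than 20 mm (distance of pen from where it was at the start of the episode above 0.02 m).
It also fails if it takes over 91 s, if anything falls off the work surface, if the arm or the gripper's body presses on something with over 40 N, if the wrist force passes 120 N, or if a joint passes its speed limit or range.

## Working session

There is one attempt and no reset: what is moved stays moved. The work goes in short steps, Python scripts to look and compute and a tool call to move; the robot and the scene stay as the last step left them, time stands still between calls to the robot, and variables do not carry over. Pictures are saved under pics/ and viewed, at most 14 in all, crops included, and the job is handed in when it is done.

Besides the shell and the picture viewer there is one more tool, called after ">>>" by a JSON object that holds its "api" and its "payload". carry_out: Moves the arm, as the interface text tells. Its arguments: {"type":"object","properties":{"deltas":{"type":"array"},"squeeze":{"type":"number"}},"required":["deltas"]}

```bash
mkdir -p pics; ls; python3 - <<'E'
from plant import r
import cv2,numpy as np
for n in("scene","side"):
    p,d=r.capture(n); cv2.imwrite(f"pics/{n}0.png",p[:,:,::-1]); np.save(f"{n}0.npy",d)
    c=r.get_calibration(n); print(n,c["fov_y"],c["cx"],c["cy"],c["distortion"],np.round(np.linalg.inv(c["view"]),3).tolist())
print(r.get_state())
E
```

```text
pics
scene 53.32778434169441 320.4229912863478 240.7214397293118 [-0.12357087  0.          0.          0.          0.        ] [[-0.335, 0.587, -0.737, 1.249], [0.942, 0.223, -0.251, 0.4], [0.017, -0.778, -0.628, 0.686], [0.0, 0.0, 0.0, 1.0]]
side 56.00063607285124 318.0339041254711 243.58243265768039 [-0.03061902  0.          0.          0.          0.        ] [[-0.996, -0.065, 0.059, 0.446], [-0.088, 0.757, -0.648, 0.669], [-0.002, -0.651, -0.759, 0.692], [0.0, 0.0, 0.0, 1.0]]
{'time_s': 0.1, 'joints': array([ 8.22842702e+01,  2.05885865e+01,  6.39036410e-01, -1.68316921e-02,
       -7.01382241e+01, -1.65090215e+01]), 'qd': array([-0.02134283, -0.04440494,  0.07111696,  0.02996607,  0.06767061,
       -0.00562984]), 'joint_torque': array([-7.02230500e-04, -5.84162629e+01,  2.93749666e+01,  7.01552868e+00,
        1.01940637e-02, -3.53304790e-05]), 'tcp_pos': array([0.27678995, 0.61514631, 0.22570518]), 'eef_rot': array([ 1.79911348e+02, -9.77324607e-03, -2.42304745e+01]), 'contact_force': array([-0.90416972,  0.92613159, -0.16420878]), 'moment': array([ 0.00788969, -0.01294803,  0.01358916]), 'gripper_force': 0.0, 'gripper_width': 0.08762772124871841}
```

View pics/scene0.png

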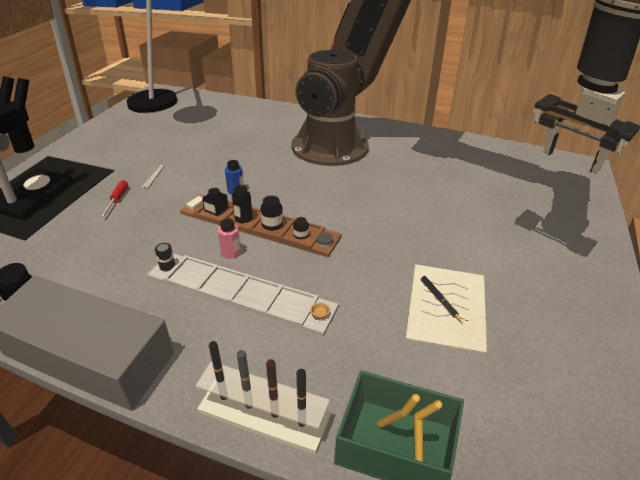

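View pics/side0.png

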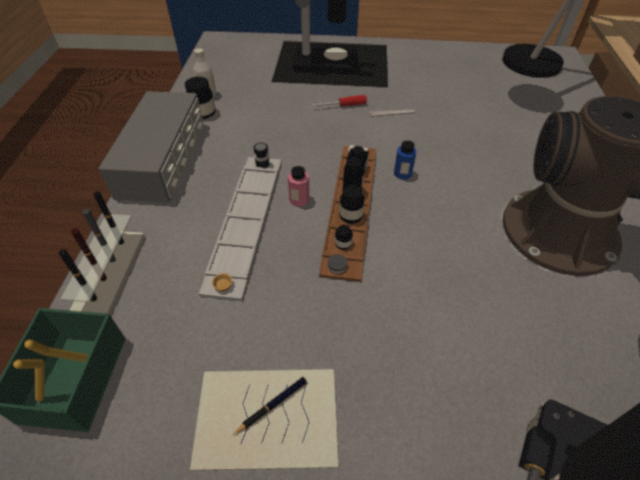

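The loupe is at the −y end of the metal rack (scene 165,256). From the eraser, the wood rack holds square (215,201), tall (243,205), round (271,213) and tiny (301,228). The pink decoy stands between the racks.

```bash
cat > h.py <<'E'
import cv2,numpy as np
from plant import r
def cal(n,c=None):
    c=c or r.get_calibration(n); f=240/np.tan(np.radians(c["fov_y"]/2))
    return np.array([[f,0,c["cx"]],[0,f,c["cy"]],[0,0,1]]),np.array(c["distortion"],float),np.array(c["view"])
def pix2plane(n,uv,z,c=None):
    K,D,V=cal(n,c); p=cv2.undistortPoints(np.array(uv,float).reshape(-1,1,2),K,D).reshape(-1,2)
    d=np.c_[p,np.ones(len(p))]@V[:3,:3]; o=-V[:3,:3].T@V[:3,3]
    return o+d*((z-o[2])/d[:,2])[:,None]
def proj(n,P,c=None):
    K,D,V=cal(n,c); return cv2.projectPoints(np.array(P,float).reshape(-1,1,3),V[:3,:3],V[:3,3],K,D)[0].reshape(-1,2)
def cloud(n,d,c=None):
    K,D,V=cal(n,c); v,u=np.mgrid[:480,:640]; p=cv2.undistortPoints(np.c_[u.ravel(),v.ravel()].astype(float).reshape(-1,1,2),K,D).reshape(-1,2)
    P=np.c_[p,np.ones(len(p))]*d.ravel()[:,None]; return ((P-V[:3,3])@V[:3,:3]).reshape(480,640,3)
E
python3 - <<'E'
from h import *
a=cv2.imread("pics/scene0.png"); b=cv2.imread("pics/side0.png")
cv2.imwrite("pics/c1.png",cv2.resize(a[150:340,140:350],None,fx=3.15,fy=3.15,interpolation=cv2.INTER_CUBIC))
cv2.imwrite("pics/c2.png",cv2.resize(b[130:310,190:430],None,fx=3.3,fy=3.3,interpolation=cv2.INTER_CUBIC))
for n in("scene","side"):
    X=cloud(n,np.load(n+"0.npy")); print(n,X[300:305,400:405].mean((0,1)))
    for nm,(lo,hi) in dict(high=(.035,.1)).items():
        m=((X[...,2]>lo)&(X[...,2]<hi)&(X[...,0]>.35)&(X[...,0]<.75)&(abs(X[...,1])<.5)).astype(np.uint8)
        k,L,s,c=cv2.connectedComponentsWithStats(m)
        for i in range(1,k):
            if s[i,4]>25: q=X[L==i]; print(s[i,:5],q.min(0).round(3),q.max(0).round(3))
E
```

```text
scene [ 0.56857914  0.34275003 -0.00069378]
[231 185  21  30 477] [ 0.418 -0.096  0.035] [ 0.463 -0.051  0.096]
[202 188  25  20 321] [ 0.41  -0.176  0.035] [ 0.458 -0.125  0.068]
[260 195  23  28 492] [ 0.418 -0.023  0.035] [0.465 0.028 0.083]
[293 217  16  15 174] [0.438 0.062 0.035] [0.469 0.097 0.054]
[218 218  21  29 483] [ 0.534 -0.066  0.035] [ 0.578 -0.024  0.087]
[155 243  19  20 295] [ 0.633 -0.164  0.035] [ 0.671 -0.129  0.063]
side [0.33544598 0.20533882 0.00054454]
[254 142  16  19 247] [ 0.632 -0.165  0.035] [ 0.667 -0.127  0.065]
[ 340  146   28   71 1416] [ 0.408 -0.171  0.035] [0.462 0.031 0.099]
[288 166  22  30 519] [ 0.53  -0.059  0.035] [ 0.575 -0.021  0.087]
[335 224  19  18 253] [0.431 0.069 0.035] [0.467 0.101 0.056]
```

View pics/c1.png

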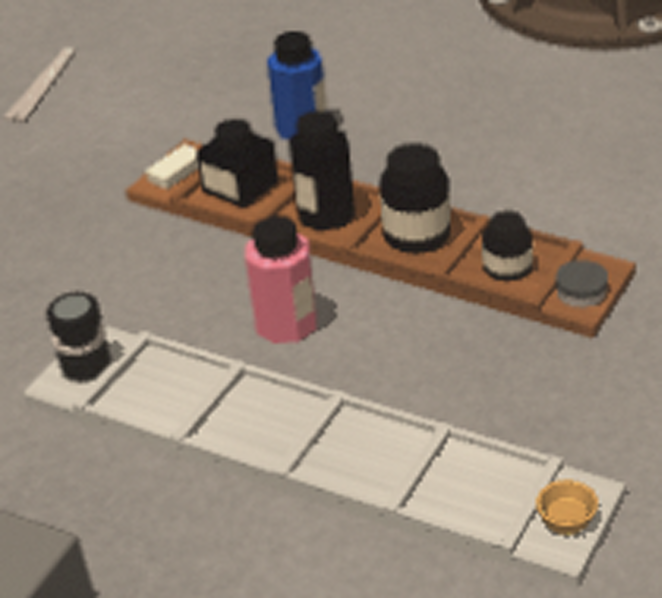

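View pics/c2.png

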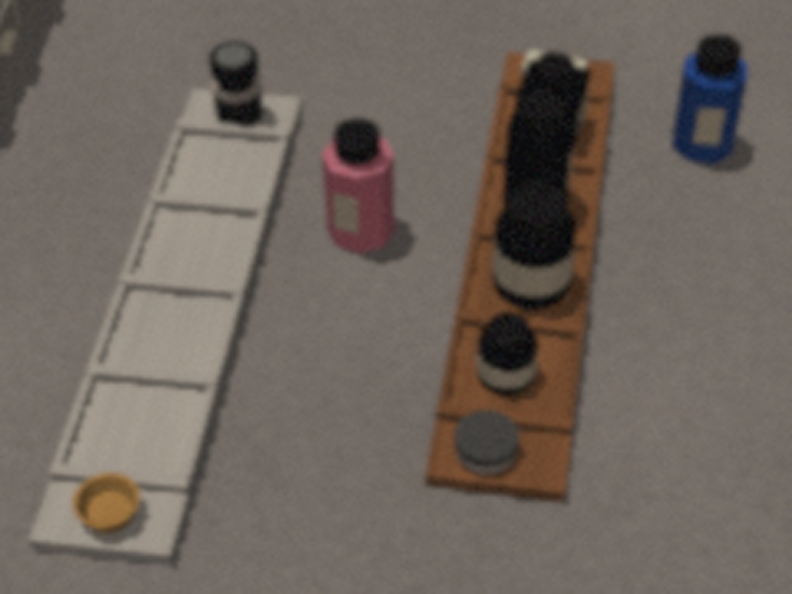

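```bash
python3 - <<'E'
from h import *
def fit(P):
    # rows: loupe-front(far x), loupe-near, dish-near, dish-far ; model corners
    M=np.array([[40,-198],[-40,-198],[-40,198],[40,198]])/1e3
    mc=M-M.mean(0); c=P.mean(0); H=mc.T@(P-c); th=np.arctan2(H[0,1]-H[1,0],H[0,0]+H[1,1])
    R=np.array([[np.cos(th),-np.sin(th)],[np.sin(th),np.cos(th)]]); e=P-c-mc@R.T
    return c.round(4),np.degrees(th).round(2),(e*1e3).round(1).tolist()
o1=np.array([140,150]);o2=np.array([190,130])
S={"metal":[[27,394],[113,327],[625,487],[580,577]],"wood":[[128,194],[187,142],[635,265],[596,333]]}
T={"metal":[[192,92],[300,98],[172,558],[33,543]],"wood":[[508,52],[614,62],[563,496],[428,484]]}
for k in S:
    a=pix2plane("scene",o1+(np.array(S[k])+.5)/3.15-.5,.01)[:,:2]; b=pix2plane("side",o2+(np.array(T[k])+.5)/3.3-.5,.01)[:,:2]
    if k=="metal": pass
    print(k,"scene",fit(a)); print(k,"side",fit(b)); print(k,fit((a+b)/2))
# caps by depth: circle centres of top pixels
for n in("scene","side"):
    X=cloud(n,np.load(n+"0.npy"))
    for nm,x,y,zt in [("sq",.434,-.15,.066),("tall",.44,-.075,.094),("round",.44,.002,.08),("tiny",.45,.082,.052),("loupe",.65,-.147,.06),("pink",.555,-.045,.084)]:
        m=(abs(X[...,2]-zt)<.004)&(np.hypot(X[...,0]-x,X[...,1]-y)<.03); q=X[m]
        (cc,sz,_)=cv2.minAreaRect(q[:,:2].astype(np.float32)); print(n,nm,len(q),np.round(cc,4),np.round(sz,3),q.mean(0).round(4))
E
```

```text
metal scene (array([0.6586, 0.0335]), np.float64(-2.71), [[0.5, -1.5], [1.0, 10.9], [0.5, -5.4], [-2.1, -3.9]])
metal side (array([0.6572, 0.0303]), np.float64(-1.95), [[-0.7, 1.3], [0.4, -1.2], [0.8, 0.1], [-0.6, -0.1]])
metal (array([0.6579, 0.0319]), np.float64(-2.33), [[-0.1, -0.1], [0.7, 4.8], [0.7, -2.7], [-1.3, -2.0]])
wood scene (array([ 0.4427, -0.0309]), np.float64(-3.8), [[0.0, 1.7], [-0.1, 1.6], [-1.1, -3.3], [1.2, -0.0]])
wood side (array([ 0.4383, -0.0314]), np.float64(-3.67), [[-1.0, -2.2], [0.4, -2.2], [1.9, 0.5], [-1.3, 3.9]])
wood (array([ 0.4405, -0.0311]), np.float64(-3.74), [[-0.5, -0.2], [0.1, -0.3], [0.4, -1.4], [-0.0, 1.9]])
scene sq 65 [ 0.4325 -0.1489] [0.027 0.026] [ 0.433  -0.1492  0.0647]
scene tall 79 [ 0.4384 -0.0731] [0.028 0.028] [ 0.4405 -0.0719  0.0933]
scene round 140 [0.4374 0.0022] [0.038 0.034] [0.4397 0.0033 0.0797]
scene tiny 73 [0.45 0.08] [0.024 0.025] [0.4511 0.0807 0.0514]
scene loupe 153 [ 0.6502 -0.1465] [0.036 0.032] [ 0.6523 -0.1457  0.0599]
scene pink 110 [ 0.5531 -0.0472] [0.031 0.028] [ 0.5544 -0.0462  0.0837]
side sq 94 [ 0.4323 -0.1464] [0.026 0.026] [ 0.4324 -0.1458  0.0666]
side tall 119 [ 0.4386 -0.0703] [0.027 0.03 ] [ 0.4383 -0.0683  0.0948]
side round 217 [0.4366 0.0052] [0.036 0.037] [0.4368 0.0069 0.0807]
side tiny 124 [0.4494 0.0831] [0.023 0.028] [0.4491 0.084  0.0527]
side loupe 121 [ 0.6498 -0.1445] [0.032 0.036] [ 0.6489 -0.1416  0.0613]
side pink 130 [ 0.5519 -0.0433] [0.029 0.029] [ 0.5515 -0.0423  0.0846]
```

```bash
cat >> h.py <<'E'
from scipy.spatial.transform import Rotation as Ro
def go(x,y,z,yaw):
    s=r.get_state(); R=Ro.from_euler('xyz',s["eef_rot"],degrees=True); T=Ro.from_euler('xyz',[180,0,yaw],degrees=True)
    print("mm",(R.inv().apply(np.array([x,y,z])-s["tcp_pos"])*1e3).round(1),"rad",(R.inv()*T).as_rotvec().round(3),"at",s["tcp_pos"].round(4),s["eef_rot"].round(2),"t",s["time_s"],"w",round(s["gripper_width"],4))
E
python3 - <<'E'
from h import *
X=cloud("scene",np.load("scene0.npy"))
for (u0,u1,v0,v1) in [(205,310,338,375),(222,245,160,190),(10,160,290,330)]:
    q=X[v0:v1,u0:u1].reshape(-1,3); q=q[q[:,2]>.03]; print(np.percentile(q,1,0).round(3),np.percentile(q,99,0).round(3))
go(.44,-.03,.26,-93.7)
E
```

```text
[0.867 0.091 0.06 ] [1.169 0.368 0.562]
[ 0.31  -0.174  0.031] [ 0.445 -0.066  0.095]
[ 0.839 -0.304  0.087] [ 0.952 -0.014  0.092]
mm [413.6 521.4 -33.4] rad [ 1.000e-03 -1.000e-03  1.212e+00] at [0.2768 0.6151 0.2257] [ 1.7991e+02 -1.0000e-02 -2.4230e+01] t 0.1 w 0.0876
```

>>> {"api": "carry_out", "payload": {"deltas": [[1,[15,20,-30],[0,0,0.06]],[1,[45,57,-33],[0,0,0.18]],[1,[80,100,-33],[0,0,0.3]],[1,[115,145,-33],[0,0,0.42]],[1,[150,190,-33],[0,0,0.54]],[1,[185,233,-33],[0,0,0.66]],[1,[220,277,-33],[0,0,0.78]],[1,[255,320,-33],[0,0,0.9]],[1,[290,365,-33],[0,0,1.02]],[1,[325,410,-33],[0,0,1.12]],[1,[360,455,-33],[0,0,1.19]],[1,[395,498,-33],[0,0,1.212]]]}}

```text
time_s: 1.3
tcp_pos: [0.417, 0.0584, 0.2598]
eef_rot: [-180.0, 0.0, -93.8]
contact_force: [1.6, 0.7, -0.6]
gripper_width: 0.0873
gripper_force: 0.0
```

```bash
python3 - <<'E'
from h import *
go(.44,-.03,.26,-93.7)
E
```

```text
mm [ 86.7 -28.8  -0.3] rad [-0.001  0.001 -0.001] at [0.417  0.0584 0.2598] [-1.7997e+02  3.0000e-02 -9.3780e+01] t 1.3 w 0.0873
```

>>> {"api": "carry_out", "payload": {"deltas": [[1,[28,-9,0],[0,0,0]],[1,[28,-9,0],[0,0,0]],[1,[28,-9,0],[0,0,0]],[1,[28,-9,0],[0,0,0]],[1,[28,-9,0],[0,0,0]]]}}

```text
time_s: 1.8
tcp_pos: [0.4243, 0.0327, 0.2595]
eef_rot: [180.0, 0.0, -93.6]
contact_force: [0.2, 0.3, 0.1]
gripper_width: 0.0872
gripper_force: 0.0
```

```bash
python3 - <<'E'
from h import *
c=r.get_calibration("wrist"); p,d=r.capture("wrist"); cv2.imwrite("pics/w1.png",p[:,:,::-1]); np.save("w1.npy",d)
import pickle; pickle.dump(c,open("w1.pkl","wb"))
go(.4385,-.072,.26,-93.7)
for a in [(.4325,-.1475,.066),(.4385,-.072,.094),(.437,.0037,.08),(.4497,.0816,.052),(.6538,-.082,.01),(.6622,.146,.01)]: print(proj("wrist",a,c).round())
E
```

```text
mm [103.7 -20.7  -0.5] rad [0.    0.    0.002] at [0.4243 0.0327 0.2595] [180.     0.   -93.57] t 1.85 w 0.088
[[284. -10.]]
[[282.  93.]]
[[292. 189.]]
[[286. 264.]]
[[ 64. 103.]]
[[107. 316.]]
```

View pics/w1.png

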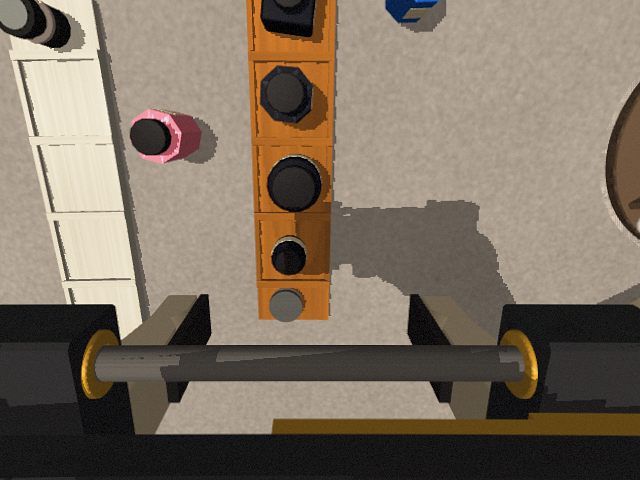

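```bash
python3 - <<'E'
from h import *
a=cv2.imread("pics/w1.png")[0:220,230:350]; a=cv2.convertScaleAbs(a,alpha=2.2,beta=20)
cv2.imwrite("pics/w1c.png",cv2.resize(np.hstack([a[0:110],a[60:170]]),None,fx=3.3,fy=3.3,interpolation=cv2.INTER_CUBIC))
E
```

```text
(no output)
```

View pics/w1c.png

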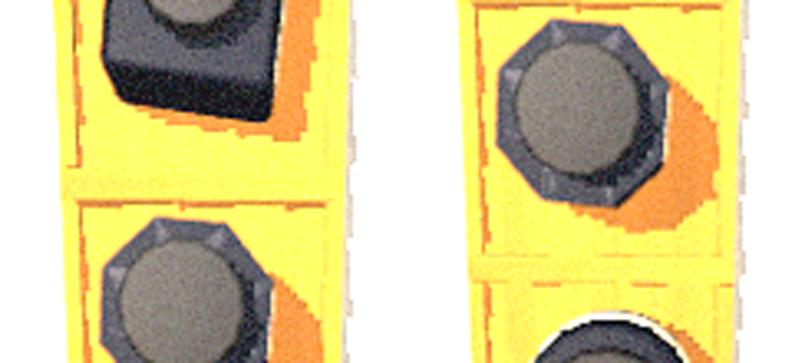

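>>> {"api": "carry_out", "payload": {"deltas": [[1,[30,-5,0],[0,0,0.03]],[1,[60,-10,0],[0,0,0.06]],[1,[85,-15,0],[0,0,0.09]],[1,[100,-18,15],[0,0,0.09]],[1,[103,-18,40],[0,0,0.09]],[1,[103,-18,70],[0,0,0.09]],[1,[103,-18,100],[0,0,0.09]],[1,[103,-18,120],[0,0,0.09]],[1,[103,-18,130],[0,0,0.09]],[1,[103,-18,130],[0,0,0.09]]]}}

```text
time_s: 2.85
tcp_pos: [0.4353, -0.0717, 0.1286]
eef_rot: [179.9, -0.1, -98.8]
contact_force: [1.4, -0.1, 0.4]
gripper_width: 0.0876
gripper_force: 0.0
```

```bash
python3 - <<'E'
from h import *
go(.436,-.0715,.04,-98.7)
p,d=r.capture("wrist"); cv2.imwrite("pics/w2.png",p[:,:,::-1])
E
```

```text
mm [-0.4 -0.9 88.6] rad [ 0.002 -0.001 -0.001] at [ 0.4353 -0.0717  0.1286] [ 1.7987e+02 -6.0000e-02 -9.8760e+01] t 2.85 w 0.0876
```

View pics/w2.png

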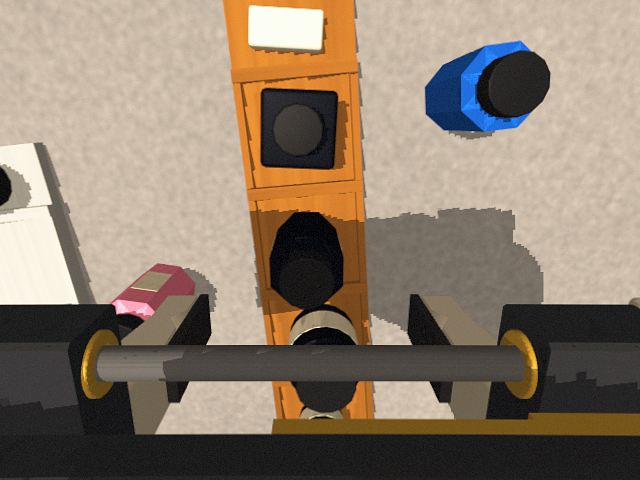

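```bash
python3 - <<'E'
from h import *
s=r.get_state()
print(proj("wrist",s["tcp_pos"]),proj("wrist",[(.4355,-.0715,.094),(.4325,-.1475,.066),(.4355,-.0715,.04),(.4355,-.0915,.094)]), np.linalg.inv(r.get_calibration("wrist")["view"]).round(3))
print(pix2plane("wrist",[[307,283]],.094),pix2plane("wrist",[[299,131]],.066))
E
```

```text
[[309.85821254 316.42675654]] [[310.70074492 285.14792481]
 [294.5453604  135.07236639]
 [310.25043508 253.27731233]
 [304.79623849 249.47745152]] [[-0.988  0.146  0.044  0.424]
 [ 0.153  0.944  0.292 -0.152]
 [ 0.001  0.295 -0.956  0.287]
 [ 0.     0.     0.     1.   ]]
[[ 0.43724283 -0.07300704  0.094     ]] [[ 0.42979048 -0.14920789  0.066     ]]
```

Consistent within 2 mm. Descend on the tall bottle and grip.

>>> {"api": "carry_out", "payload": {"deltas": [[1,[1,-2,25],[0,0,0]],[1,[1,-2,55],[0,0,0]],[1,[1,-2,78],[0,0,0]],[1,[1,-2,88],[0,0,0]],[1,[1,-2,88],[0,0,0]],[0.3,[1,-2,88],[0,0,0]],[0.3,[1,-2,88],[0,0,0]],[0.3,[1,-2,88],[0,0,0]],[0.3,[1,-2,88],[0,0,0]],[0.3,[1,-2,88],[0,0,0]]], "squeeze": 20}}

```text
time_s: 3.9
tcp_pos: [0.4379, -0.0733, 0.0419]
eef_rot: [-180.0, 0.0, -98.8]
contact_force: [-0.1, -0.4, -0.3]
gripper_width: 0.0532
gripper_force: 0.0
```

>>> {"api": "carry_out", "payload": {"deltas": [[0.3,[0,0,0],[0,0,0]],[0.3,[0,0,0],[0,0,0]],[0.3,[0,0,0],[0,0,0]],[0.3,[0,0,0],[0,0,0]],[0.3,[0,0,0],[0,0,0]]]}}

```text
time_s: 4.4
tcp_pos: [0.4375, -0.0734, 0.0416]
eef_rot: [180.0, -0.0, -98.8]
contact_force: [-2.2, 0.4, 5.4]
gripper_width: 0.0419
gripper_force: 20.0
```

```bash
python3 - <<'E'
from h import *
go(.6538,-.082,.15,-96)
E
```

```text
mm [ -24.7 -215.  -108.4] rad [ 0.    -0.    -0.049] at [ 0.4375 -0.0734  0.0416] [ 1.7999e+02 -1.0000e-02 -9.8820e+01] t 4.4 w 0.0419
```

>>> {"api": "carry_out", "payload": {"deltas": [[0.3,[0,0,-8],[0,0,0]],[0.3,[0,0,-28],[0,0,0]],[0.3,[0,0,-55],[0,0,0]],[0.3,[0,0,-82],[0,0,0]],[0.3,[0,-6,-102],[0,0,0]],[0.3,[-2,-25,-108],[0,0,0]],[0.3,[-6,-55,-108],[0,0,-0.02]],[0.3,[-10,-90,-108],[0,0,-0.04]],[0.3,[-15,-127,-108],[0,0,-0.05]],[0.3,[-19,-162,-108],[0,0,-0.05]],[0.3,[-23,-192,-108],[0,0,-0.05]],[0.3,[-25,-209,-108],[0,0,-0.05]]]}}

```text
time_s: 5.6
tcp_pos: [0.65, -0.0808, 0.1491]
eef_rot: [180.0, -0.0, -96.0]
contact_force: [0.0, 1.1, -1.6]
gripper_width: 0.0419
gripper_force: 20.0
```

>>> {"api": "carry_out", "payload": {"deltas": [[0.3,[0,-5,0],[0,0,0]],[0.3,[0,-5,0],[0,0,0]],[0.3,[0,-5,0],[0,0,0]],[0.3,[0,-5,0],[0,0,0]]]}}

```text
time_s: 6.0
tcp_pos: [0.6522, -0.0812, 0.15]
eef_rot: [-180.0, 0.0, -96.0]
contact_force: [0.1, -0.6, -1.9]
gripper_width: 0.0422
gripper_force: 20.0
```

```bash
python3 - <<'E'
from h import *
go(.6538,-.082,.0425,-96)
p,d=r.capture("wrist"); cv2.imwrite("pics/w3.png",p[:,:,::-1]);print(r.get_state()["contact_force"])
E
```

```text
mm [  0.6  -1.7 107.5] rad [-0.     0.     0.001] at [ 0.6522 -0.0812  0.15  ] [-1.7999e+02  1.0000e-02 -9.5950e+01] t 6.0 w 0.0422
[ 0.24268378 -0.92478964 -1.13442627]
```

View pics/w3.png

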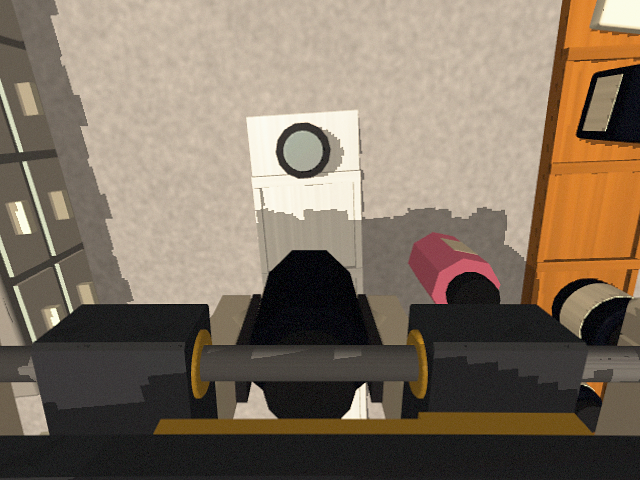

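The tall bottle is held over the first bay. The rack end corners are at (247,118) and (358,110) and the loupe top at (303,148).

```bash
python3 - <<'E'
from h import *
print(pix2plane("wrist",[[247,118],[358,110]],.01),pix2plane("wrist",[[303,148]],.06))
a=np.radians(-2.1)
print([( .658-np.sin(a)*y, .032+np.cos(a)*y) for y in (-.198,-.175)])
E
```

```text
[[ 0.68784264 -0.17062643  0.01      ]
 [ 0.60844072 -0.16773155  0.01      ]] [[ 0.64923411 -0.14845278  0.06      ]]
[(np.float64(0.6507445456761018), np.float64(-0.16586702196817393)), (np.float64(0.6515873509763527), np.float64(-0.14288246891126483))]
```

>>> {"api": "carry_out", "payload": {"deltas": [[0.3,[2,0,10],[0,0,0]],[0.3,[2,0,35],[0,0,0]],[0.3,[2,0,65],[0,0,0]],[0.3,[2,0,88],[0,0,0]],[0.3,[2,0,98],[0,0,0]],[0.3,[2,0,103],[0,0,0]],[0.3,[2,0,106],[0,0,0]],[0.3,[2,0,108],[0,0,0]],[0.3,[2,0,108],[0,0,0]],[0.3,[2,0,108],[0,0,0]]]}}

```text
time_s: 7.05
tcp_pos: [0.6532, -0.0832, 0.0424]
eef_rot: [-179.9, 0.0, -96.0]
contact_force: [-0.7, 0.9, -1.9]
gripper_width: 0.042
gripper_force: 20.0
```

>>> {"api": "carry_out", "payload": {"deltas": [[0.3,[0,0,1],[0,0,0]],[0.3,[0,0,1],[0,0,0]],[0.3,[0,0,2],[0,0,0]],[0.3,[0,0,2],[0,0,0]]]}}

```text
time_s: 7.45
tcp_pos: [0.6533, -0.0832, 0.0417]
eef_rot: [-179.9, -0.0, -95.9]
contact_force: [-4.4, 1.7, 13.4]
gripper_width: 0.042
gripper_force: 20.0
```

Contact. Release, rise, and head for the round bottle.

>>> {"api": "carry_out", "payload": {"deltas": [[0.9,[0,0,0],[0,0,0]],[0.9,[0,0,0],[0,0,0]],[0.9,[0,0,0],[0,0,0]],[0.9,[0,0,0],[0,0,0]],[0.9,[0,0,0],[0,0,0]],[0.9,[0,0,-10],[0,0,0]],[0.9,[0,0,-35],[0,0,0]],[0.9,[0,0,-65],[0,0,0]],[0.9,[0,0,-95],[0,0,0]],[0.9,[0,0,-118],[0,0,0]],[0.9,[0,0,-120],[0,0,0]],[0.9,[0,0,-120],[0,0,0]]]}}

```text
time_s: 8.65
tcp_pos: [0.6531, -0.0832, 0.1609]
eef_rot: [-179.9, 0.0, -96.0]
contact_force: [0.7, 0.0, -0.5]
gripper_width: 0.0791
gripper_force: 0.0
```

```bash
python3 - <<'E'
from h import *
go(.437,.003,.12,-94)
p,d=r.capture("scene"); X=cloud("scene",d)
m=(abs(X[...,2]-.094)<.005)&(np.hypot(X[...,0]-.653,X[...,1]+.083)<.04); q=X[m]; print(len(q),q.min(0),q.max(0))
E
```

```text
mm [-63.2 224.   40.5] rad [-0.002  0.001 -0.034] at [ 0.6531 -0.0832  0.1609] [-1.7988e+02  4.0000e-02 -9.5960e+01] t 8.65 w 0.0791
133 [ 0.64126999 -0.09902207  0.08901693] [ 0.67056899 -0.0672785   0.09608201]
```

>>> {"api": "carry_out", "payload": {"deltas": [[1,[-10,35,0],[0,0,0]],[1,[-22,80,0],[0,0,-0.02]],[1,[-34,125,0],[0,0,-0.03]],[1,[-46,165,0],[0,0,-0.03]],[1,[-56,200,0],[0,0,-0.03]],[1,[-62,220,10],[0,0,-0.03]],[1,[-63,224,25],[0,0,-0.03]],[1,[-63,224,40],[0,0,-0.03]],[1,[-63,224,40],[0,0,-0.03]],[1,[-63,224,40],[0,0,-0.03]]]}}

```text
time_s: 9.7
tcp_pos: [0.4362, 0.0024, 0.1192]
eef_rot: [179.9, -0.1, -94.2]
contact_force: [0.2, 0.2, 0.2]
gripper_width: 0.0874
gripper_force: 0.0
```

```bash
python3 - <<'E'
from h import *
go(.437,.003,.034,-94)
p,d=r.capture("wrist"); cv2.imwrite("pics/w4.png",p[:,:,::-1])
print(proj("wrist",[.437,.003,.08]))
E
```

```text
mm [-0.7 -0.9 85.2] rad [ 0.002 -0.001 -0.004] at [0.4362 0.0024 0.1192] [ 1.7991e+02 -6.0000e-02 -9.4230e+01] t 9.7 w 0.0874
[[308.92797899 282.97133233]]
```

View pics/w4.png

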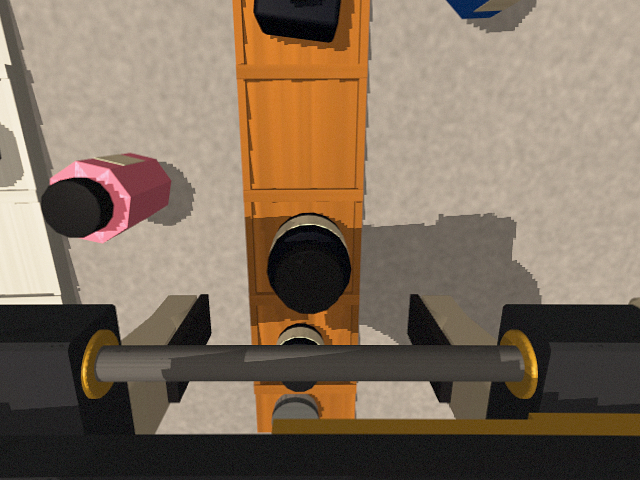

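The round bottle's cap centre is at about (309,276), so it is centred between the fingers in x.

>>> {"api": "carry_out", "payload": {"deltas": [[1,[2,-1,25],[0,0,0]],[1,[2,-1,52],[0,0,0]],[1,[2,-1,75],[0,0,0]],[1,[2,-1,85],[0,0,0]],[0.4,[2,-1,85],[0,0,0]],[0.4,[2,-1,85],[0,0,0]],[0.4,[2,-1,85],[0,0,0]],[0.4,[2,-1,85],[0,0,0]],[0.4,[2,-1,85],[0,0,0]],[0.4,[2,-1,85],[0,0,0]],[0.4,[2,-1,85],[0,0,0]],[0.4,[2,-1,85],[0,0,0]]], "squeeze": 20}}

```text
time_s: 10.95
tcp_pos: [0.4375, 0.0007, 0.0351]
eef_rot: [-180.0, 0.0, -94.2]
contact_force: [-3.2, 1.3, 7.4]
gripper_width: 0.0494
gripper_force: 20.0
```

```bash
python3 - <<'E'
from h import *
go(.655,-.0075,.14,-94)
E
```

```text
mm [  -7.9 -217.6 -104.8] rad [-0.     0.    -0.004] at [0.4375 0.0007 0.0351] [-1.7998e+02  1.0000e-02 -9.4230e+01] t 10.95 w 0.0494
```

>>> {"api": "carry_out", "payload": {"deltas": [[0.4,[0,0,-8],[0,0,0]],[0.4,[0,0,-28],[0,0,0]],[0.4,[0,0,-55],[0,0,0]],[0.4,[0,0,-82],[0,0,0]],[0.4,[0,-6,-102],[0,0,0]],[0.4,[-1,-25,-108],[0,0,0]],[0.4,[-2,-55,-108],[0,0,0]],[0.4,[-4,-90,-108],[0,0,0]],[0.4,[-5,-127,-108],[0,0,0]],[0.4,[-6,-162,-108],[0,0,0]],[0.4,[-8,-195,-108],[0,0,0]],[0.4,[-8,-215,-108],[0,0,0]]]}}

```text
time_s: 12.15
tcp_pos: [0.6543, -0.0075, 0.1423]
eef_rot: [180.0, -0.0, -94.3]
contact_force: [-0.6, 0.2, -1.5]
gripper_width: 0.0497
gripper_force: 20.0
```

>>> {"api": "carry_out", "payload": {"deltas": [[0.4,[0,-3,0],[0,0,0]],[0.4,[0,-3,0],[0,0,0]],[0.4,[0,-3,10],[0,0,0]],[0.4,[0,-3,30],[0,0,0]],[0.4,[0,-3,50],[0,0,0]],[0.4,[0,-3,60],[0,0,0]],[0.4,[0,-3,60],[0,0,0]],[0.4,[0,-3,60],[0,0,0]]]}}

```text
time_s: 12.95
tcp_pos: [0.6554, -0.0075, 0.0831]
eef_rot: [-180.0, -0.0, -94.2]
contact_force: [0.5, 0.3, -0.6]
gripper_width: 0.0496
gripper_force: 20.0
```

```bash
python3 - <<'E'
from h import *
go(.655,-.0075,.0351,-94)
p,d=r.capture("side"); X=cloud("side",d)
b=cv2.resize(p[130:310,190:430,::-1],None,fx=3.3,fy=3.3,interpolation=cv2.INTER_CUBIC); cv2.imwrite("pics/s5.png",b)
E
```

```text
mm [ 0.1  0.5 48. ] rad [-0.    -0.    -0.004] at [ 0.6554 -0.0075  0.0831] [-1.7997e+02 -1.0000e-02 -9.4220e+01] t 12.95 w 0.0496
```

View pics/s5.png

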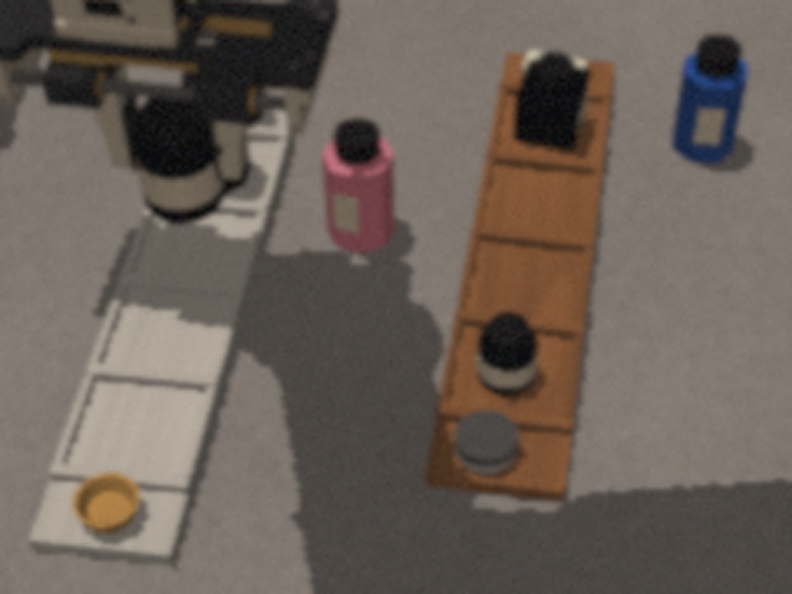

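The round bottle hangs upright over the second bay and the pink bottle is untouched. Lower it.

>>> {"api": "carry_out", "payload": {"deltas": [[0.4,[0,0,10],[0,0,0]],[0.4,[0,0,28],[0,0,0]],[0.4,[0,0,40],[0,0,0]],[0.4,[0,0,45],[0,0,0]],[0.4,[0,0,47],[0,0,0]],[0.4,[0,0,48],[0,0,0]],[0.4,[0,0,49],[0,0,0]],[0.4,[0,0,49],[0,0,0]],[0.4,[0,0,49],[0,0,0]]]}}

```text
time_s: 13.9
tcp_pos: [0.6549, -0.0078, 0.0352]
eef_rot: [180.0, -0.0, -94.2]
contact_force: [-6.2, 0.2, 8.6]
gripper_width: 0.0497
gripper_force: 20.0
```

>>> {"api": "carry_out", "payload": {"deltas": [[0.9,[0,0,0],[0,0,0]],[0.9,[0,0,0],[0,0,0]],[0.9,[0,0,0],[0,0,0]],[0.9,[0,0,0],[0,0,0]],[0.9,[0,0,0],[0,0,0]],[0.9,[0,0,-10],[0,0,0]],[0.9,[0,0,-35],[0,0,0]],[0.9,[0,0,-65],[0,0,0]],[0.9,[0,0,-95],[0,0,0]],[0.9,[0,0,-118],[0,0,0]],[0.9,[0,0,-120],[0,0,0]],[0.9,[0,0,-120],[0,0,0]]]}}

```text
time_s: 15.1
tcp_pos: [0.6558, -0.0074, 0.1549]
eef_rot: [-179.9, 0.0, -94.2]
contact_force: [-0.6, 0.6, -0.3]
gripper_width: 0.0787
gripper_force: 0.0
```

```bash
python3 - <<'E'
from h import *
go(.449,.080,.10,-94)
p,d=r.capture("scene"); X=cloud("scene",d)
m=(abs(X[...,2]-.08)<.005)&(np.hypot(X[...,0]-.655,X[...,1]+.0075)<.04); q=X[m]; print(len(q),q.min(0),q.max(0))
E
```

```text
mm [-71.8 212.8  54.5] rad [-0.002  0.001 -0.004] at [ 0.6558 -0.0074  0.1549] [-1.7988e+02  5.0000e-02 -9.4240e+01] t 15.1 w 0.0787
211 [ 0.63927463 -0.0230459   0.07507423] [0.67566169 0.01247111 0.08332984]
```

>>> {"api": "carry_out", "payload": {"deltas": [[1,[-10,30,0],[0,0,0]],[1,[-26,75,0],[0,0,0]],[1,[-42,120,0],[0,0,0]],[1,[-56,165,0],[0,0,0]],[1,[-68,200,10],[0,0,0]],[1,[-72,212,25],[0,0,0]],[1,[-72,213,45],[0,0,0]],[1,[-72,213,55],[0,0,0]],[1,[-72,213,55],[0,0,0]],[1,[-72,213,55],[0,0,0]]]}}

```text
time_s: 16.15
tcp_pos: [0.4486, 0.0798, 0.0985]
eef_rot: [180.0, -0.1, -94.3]
contact_force: [0.4, -1.2, 0.4]
gripper_width: 0.0876
gripper_force: 0.0
```

```bash
python3 - <<'E'
from h import *
go(.449,.080,.02,-94)
p,d=r.capture("wrist"); cv2.imwrite("pics/w6.png",p[:,:,::-1])
print(proj("wrist",[.449,.08,.052]))
E
```

```text
mm [-0.3 -0.5 78.5] rad [ 0.001 -0.001 -0.004] at [0.4486 0.0798 0.0985] [ 1.7996e+02 -5.0000e-02 -9.4260e+01] t 16.15 w 0.0876
[[309.2366626  277.34656329]]
```

View pics/w6.png

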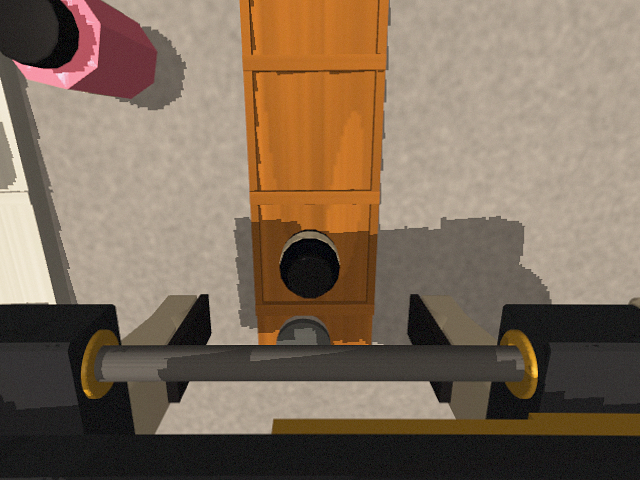

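Tiny's cap is at about (309,272), close to where I expected it.

>>> {"api": "carry_out", "payload": {"deltas": [[1,[2,0,25],[0,0,0]],[1,[2,0,50],[0,0,0]],[1,[2,0,70],[0,0,0]],[1,[2,0,78],[0,0,0]],[0.25,[2,0,78],[0,0,0]],[0.25,[2,0,78],[0,0,0]],[0.25,[2,0,78],[0,0,0]],[0.25,[2,0,78],[0,0,0]],[0.25,[2,0,78],[0,0,0]],[0.25,[2,0,78],[0,0,0]],[0.25,[2,0,78],[0,0,0]],[0.25,[2,0,78],[0,0,0]]], "squeeze": 15}}

```text
time_s: 17.4
tcp_pos: [0.4482, 0.0781, 0.0207]
eef_rot: [-180.0, 0.0, -94.2]
contact_force: [-1.0, 0.4, 3.5]
gripper_width: 0.0357
gripper_force: 15.0
```

>>> {"api": "carry_out", "payload": {"deltas": [[0.25,[0,0,0],[0,0,0]],[0.25,[0,0,0],[0,0,0]],[0.25,[0,0,0],[0,0,0]]]}}

```text
time_s: 17.7
tcp_pos: [0.4482, 0.0781, 0.0207]
eef_rot: [-180.0, 0.0, -94.2]
contact_force: [-1.3, 0.5, 6.2]
gripper_width: 0.0355
gripper_force: 15.0
```

```bash
python3 - <<'E'
from h import *
go(.6605,.1445,.09,-94)
E
```

```text
mm [ -81.9 -206.9  -69.3] rad [-0.     0.    -0.004] at [0.4482 0.0781 0.0207] [-180.      0.    -94.24] t 17.7 w 0.0355
```

>>> {"api": "carry_out", "payload": {"deltas": [[0.25,[0,0,-8],[0,0,0]],[0.25,[0,0,-28],[0,0,0]],[0.25,[0,0,-52],[0,0,0]],[0.25,[-2,-5,-68],[0,0,0]],[0.25,[-10,-25,-70],[0,0,0]],[0.25,[-22,-55,-70],[0,0,0]],[0.25,[-36,-90,-70],[0,0,0]],[0.25,[-50,-127,-70],[0,0,0]],[0.25,[-64,-162,-70],[0,0,0]],[0.25,[-76,-192,-70],[0,0,0]],[0.25,[-82,-207,-70],[0,0,0]],[0.25,[-82,-207,-70],[0,0,0]]]}}

```text
time_s: 18.9
tcp_pos: [0.6622, 0.1449, 0.0898]
eef_rot: [180.0, -0.0, -94.3]
contact_force: [-1.3, 0.3, -0.4]
gripper_width: 0.0355
gripper_force: 15.0
```

>>> {"api": "carry_out", "payload": {"deltas": [[0.25,[0,0,5],[0,0,0]],[0.25,[0,0,22],[0,0,0]],[0.25,[0,0,45],[0,0,0]],[0.25,[0,0,60],[0,0,0]],[0.25,[0,0,66],[0,0,0]],[0.25,[0,0,68],[0,0,0]],[0.25,[0,0,69],[0,0,0]],[0.25,[0,0,70],[0,0,0]],[0.25,[0,0,70],[0,0,0]],[0.25,[0,0,70],[0,0,0]]]}}

```text
time_s: 19.9
tcp_pos: [0.6609, 0.1446, 0.0211]
eef_rot: [-180.0, 0.0, -94.2]
contact_force: [0.4, -0.0, -0.5]
gripper_width: 0.0354
gripper_force: 15.0
```

>>> {"api": "carry_out", "payload": {"deltas": [[0.25,[0,0,0.5],[0,0,0]],[0.25,[0,0,1],[0,0,0]],[0.25,[0,0,1.5],[0,0,0]],[0.25,[0,0,1.5],[0,0,0]]]}}

```text
time_s: 20.3
tcp_pos: [0.661, 0.1446, 0.0207]
eef_rot: [-179.9, 0.0, -94.2]
contact_force: [-5.4, -0.7, 9.6]
gripper_width: 0.0352
gripper_force: 15.0
```

>>> {"api": "carry_out", "payload": {"deltas": [[0.8,[0,0,0],[0,0,0]],[0.8,[0,0,0],[0,0,0]],[0.8,[0,0,0],[0,0,0]],[0.8,[0,0,0],[0,0,0]],[0.8,[0,0,0],[0,0,0]],[0.8,[0,0,-10],[0,0,0]],[0.8,[0,0,-35],[0,0,0]],[0.8,[0,0,-65],[0,0,0]],[0.8,[0,0,-95],[0,0,0]],[0.8,[0,0,-125],[0,0,0]],[0.8,[0,0,-135],[0,0,0]],[0.8,[0,0,-135],[0,0,0]]]}}

```text
time_s: 21.5
tcp_pos: [0.6617, 0.1449, 0.1568]
eef_rot: [-179.8, 0.1, -94.2]
contact_force: [-0.3, -0.0, 0.1]
gripper_width: 0.0703
gripper_force: 0.0
```

```bash
python3 - <<'E'
from h import *
go(.431,-.148,.155,-101.5)
p,d=r.capture("scene"); X=cloud("scene",d)
m=(abs(X[...,2]-.052)<.005)&(np.hypot(X[...,0]-.661,X[...,1]-.1446)<.04); q=X[m]; print(len(q),q.min(0),q.max(0))
E
```

```text
mm [309.2 208.4   0.4] rad [-0.004  0.002  0.127] at [0.6617 0.1449 0.1568] [-1.7979e+02  1.2000e-01 -9.4230e+01] t 21.5 w 0.0703
125 [0.64775014 0.13441635 0.04717017] [0.67578509 0.15983724 0.05452881]
```

>>> {"api": "carry_out", "payload": {"deltas": [[1,[20,15,0],[0,0,0.02]],[1,[55,38,0],[0,0,0.05]],[1,[95,65,0],[0,0,0.08]],[1,[135,92,0],[0,0,0.12]],[1,[175,119,0],[0,0,0.127]],[1,[215,146,0],[0,0,0.127]],[1,[255,172,0],[0,0,0.127]],[1,[290,195,0],[0,0,0.127]],[1,[307,207,0],[0,0,0.127]],[1,[309,208,10],[0,0,0.127]],[1,[309,208,30],[0,0,0.127]],[1,[309,208,45],[0,0,0.127]]]}}

```text
time_s: 22.75
tcp_pos: [0.4295, -0.1482, 0.1071]
eef_rot: [179.9, -0.0, -101.6]
contact_force: [-0.2, -0.4, -0.4]
gripper_width: 0.0874
gripper_force: 0.0
```

```bash
python3 - <<'E'
from h import *
go(.431,-.148,.027,-101.5)
p,d=r.capture("wrist"); cv2.imwrite("pics/w7.png",p[:,:,::-1])
print(proj("wrist",[.431,-.148,.066]))
E
```

```text
mm [-0.5 -1.6 80.1] rad [ 0.002 -0.    -0.001] at [ 0.4295 -0.1482  0.1071] [ 1.7989e+02 -1.0000e-02 -1.0156e+02] t 22.75 w 0.0874
[[303.96244207 283.64492557]]
```

View pics/w7.png

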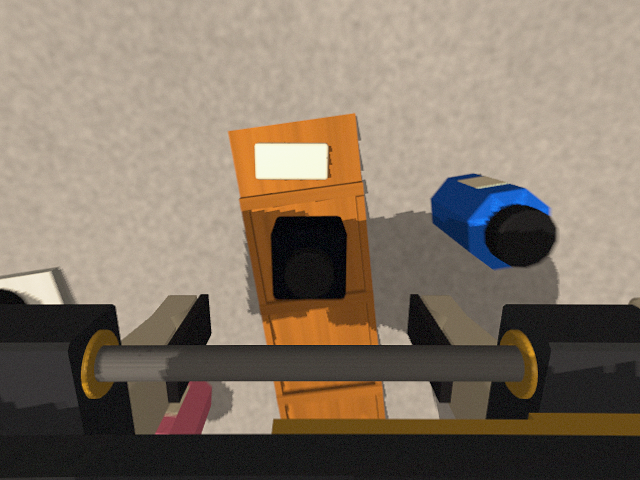

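>>> {"api": "carry_out", "payload": {"deltas": [[1,[2,-1,25],[0,0,0]],[1,[2,-1,50],[0,0,0]],[1,[2,-1,70],[0,0,0]],[1,[2,-1,77],[0,0,0]],[0.3,[2,-1,77],[0,0,0]],[0.3,[2,-1,77],[0,0,0]],[0.3,[2,-1,77],[0,0,0]],[0.3,[2,-1,77],[0,0,0]],[0.3,[2,-1,77],[0,0,0]],[0.3,[2,-1,77],[0,0,0]],[0.3,[2,-1,77],[0,0,0]],[0.3,[2,-1,77],[0,0,0]]], "squeeze": 18}}

```text
time_s: 24.0
tcp_pos: [0.4309, -0.1505, 0.0324]
eef_rot: [-180.0, 0.0, -101.5]
contact_force: [-2.5, 0.4, 7.2]
gripper_width: 0.044
gripper_force: 18.0
```

>>> {"api": "carry_out", "payload": {"deltas": [[0.3,[0,0,0],[0,0,0]],[0.3,[0,0,-8],[0,0,0]],[0.3,[0,0,-28],[0,0,0]],[0.3,[0,0,-55],[0,0,0]],[0.3,[0,0,-85],[0,0,0]],[0.3,[0,0,-105],[0,0,0]],[0.3,[0,0,-110],[0,0,0]],[0.3,[0,0,-110],[0,0,0]]]}}

```text
time_s: 24.8
tcp_pos: [0.4313, -0.1504, 0.1429]
eef_rot: [-179.9, 0.0, -101.5]
contact_force: [0.5, 0.3, -1.7]
gripper_width: 0.0438
gripper_force: 18.0
```

```bash
python3 - <<'E'
from h import *
go(.658,.0685,.03,-94)
E
```

```text
mm [-259.7 -178.2  113.4] rad [-0.002  0.001 -0.131] at [ 0.4313 -0.1504  0.1429] [-1.7989e+02  4.0000e-02 -1.0152e+02] t 24.8 w 0.0438
```

>>> {"api": "carry_out", "payload": {"deltas": [[0.3,[-10,-7,0],[0,0,-0.01]],[0.3,[-35,-24,0],[0,0,-0.03]],[0.3,[-65,-45,0],[0,0,-0.05]],[0.3,[-97,-67,0],[0,0,-0.08]],[0.3,[-130,-89,0],[0,0,-0.11]],[0.3,[-162,-111,0],[0,0,-0.13]],[0.3,[-194,-133,0],[0,0,-0.13]],[0.3,[-225,-154,0],[0,0,-0.13]],[0.3,[-248,-170,0],[0,0,-0.13]],[0.3,[-259,-178,0],[0,0,-0.13]],[0.3,[-259,-178,0],[0,0,-0.13]],[0.3,[-259,-178,0],[0,0,-0.13]]]}}

```text
time_s: 26.0
tcp_pos: [0.6562, 0.0677, 0.1406]
eef_rot: [179.9, -0.1, -94.1]
contact_force: [-0.5, -0.7, -0.7]
gripper_width: 0.044
gripper_force: 18.0
```

>>> {"api": "carry_out", "payload": {"deltas": [[0.3,[0,0,8],[0,0,0]],[0.3,[0,0,28],[0,0,0]],[0.3,[0,0,55],[0,0,0]],[0.3,[0,0,82],[0,0,0]],[0.3,[0,0,98],[0,0,0]],[0.3,[0,0,105],[0,0,0]],[0.3,[0,0,108],[0,0,0]],[0.3,[0,0,109],[0,0,0]],[0.3,[0,0,110],[0,0,0]],[0.3,[0,0,110],[0,0,0]]]}}

```text
time_s: 27.0
tcp_pos: [0.6575, 0.0679, 0.0329]
eef_rot: [-179.9, 0.0, -94.1]
contact_force: [-1.6, 0.1, -0.0]
gripper_width: 0.0439
gripper_force: 18.0
```

>>> {"api": "carry_out", "payload": {"deltas": [[0.3,[0,0,0.5],[0,0,0]],[0.3,[0,0,1],[0,0,0]],[0.3,[0,0,1.5],[0,0,0]],[0.3,[0,0,1.5],[0,0,0]]]}}

```text
time_s: 27.4
tcp_pos: [0.6575, 0.068, 0.0324]
eef_rot: [-179.9, 0.0, -94.0]
contact_force: [-4.6, 0.2, 9.4]
gripper_width: 0.0437
gripper_force: 18.0
```

>>> {"api": "carry_out", "payload": {"deltas": [[0.85,[0,0,0],[0,0,0]],[0.85,[0,0,0],[0,0,0]],[0.85,[0,0,0],[0,0,0]],[0.85,[0,0,0],[0,0,0]],[0.85,[0,0,0],[0,0,0]],[0.85,[0,0,-10],[0,0,0]],[0.85,[0,0,-35],[0,0,0]],[0.85,[0,0,-70],[0,0,0]],[0.85,[0,0,-110],[0,0,0]],[0.85,[0,0,-150],[0,0,0]],[0.85,[0,0,-190],[0,0,0]],[0.85,[0,0,-190],[0,0,0]]]}}

```text
time_s: 28.6
tcp_pos: [0.6602, 0.0682, 0.2287]
eef_rot: [-179.4, 0.2, -94.0]
contact_force: [0.7, -0.4, 0.5]
gripper_width: 0.0747
gripper_force: 0.0
```

>>> {"api": "carry_out", "payload": {"deltas": [[0.85,[0,40,0],[0,0,0]],[0.85,[0,80,0],[0,0,0]],[0.85,[0,120,0],[0,0,0]],[0.85,[0,160,0],[0,0,0]],[0.85,[0,180,0],[0,0,0]],[0.85,[0,180,0],[0,0,0]],[0.85,[0,180,0],[0,0,0]]]}}

```text
time_s: 29.3
tcp_pos: [0.4778, 0.0808, 0.2216]
eef_rot: [-179.9, 0.1, -94.0]
contact_force: [0.7, 0.5, -0.9]
gripper_width: 0.0743
gripper_force: 0.0
```

```bash
python3 - <<'E'
from h import *
p,d=r.capture("scene"); X=cloud("scene",d)
cv2.imwrite("pics/f.png",cv2.resize(p[150:340,140:350,::-1],None,fx=3.1,fy=3.1,interpolation=cv2.INTER_CUBIC))
a=np.radians(-2.2); R=np.array([[np.cos(a),-np.sin(a)],[np.sin(a),np.cos(a)]])
for nm,x,y,zt in [("tall",.654,-.083,.094),("round",.656,-.007,.08),("sq",.658,.069,.066),("tiny",.662,.146,.052)]:
    m=(abs(X[...,2]-zt)<.004)&(np.hypot(X[...,0]-x,X[...,1]-y)<.03); q=X[m]; c=np.array(cv2.minAreaRect(q[:,:2].astype(np.float32))[0]); print(nm,len(q),c,((c-[.657,.031])@R).round(4))
E
```

```text
tall 124 [ 0.65530127 -0.0817456 ] [ 0.0026 -0.1127]
round 207 [ 0.65721393 -0.00579919] [ 0.0016 -0.0368]
sq 125 [0.66074049 0.06800828] [0.0023 0.0371]
tiny 116 [0.66249359 0.14693178] [0.001  0.1161]
```

View pics/f.png

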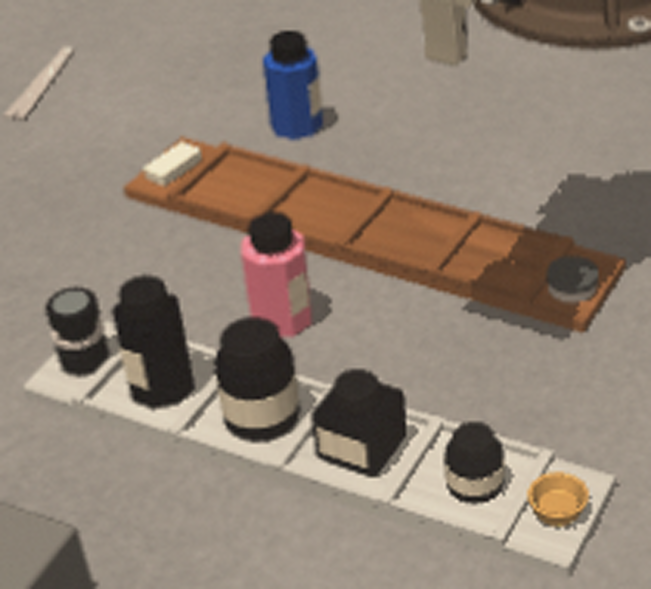

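All four bottles stand upright in order from the loupe: tall (153,345), round (257,380), square (360,425), tiny (475,462). Each measures within about 3 mm of its bay centre.

```bash
python3 -c "
from plant import r
print(r.close_job())"
```

```text
the job is handed in; nothing more can be done
None
```

The job is handed in: all four bottles stand upright in the aluminium rack, tallest to shortest from the loupe, each measured within about 3 mm of its bay centre; the arm stayed well clear of the pen, and no verdict came back.

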